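Set and clamp the slotted bracket of a jar holder

ROBOT

A 7-joint arm with a two-finger parallel gripper is mounted at the origin on a cart in front of the work surface, level with it; the furniture and walls round the work are solid. World frame = base frame: x ahead of the robot, y to its left, z up, the work surface at z = 0. Lengths are in m, angles in rad, forces in N, time in s.
With the tool pointing down it reaches from about 0.35 to 0.9 m from the base axis. Payload 8.1 kg.
Tool frame: the origin (TCP) lies where the fingers leave the gripper's body, on its centre line; the fingertips stand 66 mm ahead of it and the grasp point (between the pads) lies 47 mm ahead of it (bot.nose_length is the distance from the TCP to the fingertips, in m); z points along the fingers, y is the line along which they close (so a half turn about z gives the same grasp; the last joint's range is limited). The gripper opens to 92 mm and grips with 3 to 60 N. Pads are 19 mm wide; open, the fingers measure 130 mm over their backs; the gripper's body (75 mm by 190 mm) begins 47 mm behind the grasp point.
Start: joints at [-1.433, 0.434, 0.025, 1.573, -0.012, 1.134, -0.075], TCP at [0.149, 0.607, 0.292] pointing down, gripper open.
Joint ranges: [-2.62, 2.62], [-0.44, 2.09], [-1.27, 1.32], [0.08, 2.57], [-1.32, 4.46], [0.12, 2], [-2.74, 2.74]. Speed limits (rad/s): [2.22, 2.22, 3.01, 3.01, 3.14, 3.14, 3.14].

INTERFACE

Orientations are given as a unit quaternion [w, x, y, z].
In Python, from bench import bot gives the robot as it stands. The module is installed in compiled form; this text tells all that it offers.
- The arm moves only by the tool send_rows, never from a script. Its argument "targets" is a list of rows, each a list of 5 numbers: the shift along the tool's x, y, z in mm, then the turn about the tool's z in rad, then the closure, from 0 (fully open) to 1 (shut). In form: [[dx, dy, dz, twist, claw], ...]. A call has 1 to 5 rows; each row shifts and turns the commanded pose from where the row before left it, along the tool's axes as they then stand; what a row does not reach is not made up. A row lasts 1/10 s, in which the tool goes at most 50 mm and 8.59 degrees, less where a joint would pass 70% of its speed; a pose out of reach is approached as far as the arm can. A call with a gripper value outside its range is refused whole. The fingers move at their own pace and stop on an object; "newtons" is the grip in N (left out, the last holds). Time passes only in rows, so rows that do not move let the fingers close. It gives the time, the measured TCP pose, the force, the opening and the grip force at its end, in the units of the state.
- bot.get_state(): the state, without advancing time (a new reading comes with each control period).
- bot.get_image(name): name is "side" or "top" or "wrist"; returns a dict with "color" (480x640x3 uint8, red, green, blue), "intrinsics" (3x3 intrinsics, pixels), "pose" (4x4, takes a point from camera to world coordinates); the wrist camera has in their place "tool_from_camera" (4x4, takes a point from camera to tool coordinates, whose origin is the TCP and whose axes are the flange's). Camera axes: x right, y up, looking along -z (the intrinsics and any distortion apply to the point x, -y, -z); pixel columns grow to the right and rows downward; lengths in m; the calibration is good to about 2 mm. A picture is of the moment at which its call begins: read the wrist's pose just before it. There is no depth.
- bot.job_done(): hands the job in; it is judged then, once.
The state is a dict: "time_s": time; "joint_positions": joint angles; "joint_vel": joint speeds; "joint_efforts": joint torques, N m; "ee_pos": TCP position; "orientation": TCP orientation; "wrist_force": force on the tool from outside, world axes, zero at the start; "torque": the same for the moment, N m; "gripper_width": finger opening in m; "gripper_force": force on a finger pad.
Only numpy, scipy, OpenCV 4.12 (cv2) and the standard library are available. Lean on these libraries where they do the work, as an engineer would, in place of code of your own. Each camera call takes 0.05 s, during which the arm holds its last target. There are 200 camera calls.

TASK

The blue-lidded sample jar stands loose in the grey jar holder. Slide the holder's slotted bracket by its black grip up to the red band and on until its jaw has pushed the jar fully home into the white vee and keeps bearing on it lightly, with no play left, then turn the black T-knob clockwise against its spring washer all the way to its stop, so that the bracket is clamped. Press the jar only gently, and leave the things beside the holder where they stand.

Things in the scene. Friction and masses are not known exactly. Their poses are not given: they have to be found in the camera images.
- holder: Jar holder, fixed to the worktop: grey metal base plate 281 x 96 mm, its top 12 mm over the worktop. Origin at the centre of its underside, z up, +x = the sliding direction, from the bracket's black grip toward the white vee. The bracket slides on it along x only.
- usual_home (a point): Point on the base's top near where the jar's underside centre stands when it is home in the vee. The vee, a 90 degree notch open toward -x in a slippery white block 34 mm high, is screwed down through slots of its own, up to 8 mm nearer or farther along the holder's x, and the jar is not quite round: true to 9 mm only.
- bracket: Slotted steel bracket, plate 144 x 64 x 5 mm on the base, black grip at its rear end, upright jaw in front. Axes as the holder's; origin on the plate's underside, 75 mm ahead of the grip's middle, 66 mm behind the jaw's face. It slides with a steady drag of about 7 N (1 to 2 N more when it pushes the jar along), starts 17 to 44 mm short of its final place and stays where it is left.
- grip_top (a point): Middle of the top of the bracket's black grip: an upright block 10 mm thick along the sliding direction, 44 mm wide across it, 34 mm high, top 51 mm over the worktop. Pinch it across its 10 mm from above.
- jaw_face (a point): Middle of the jaw's white pad (52 mm wide, 4 to 32 mm over the base), which meets the jar's body. Pad, jar and vee are stiff: from first touch to 15 N is a few tenths of a millimetre, so feel for it. After the grip is let go the jaw keeps the bearing force it had, up to about 7 N.
- index_mark (a point): Outer end of the red index line on the edge of the bracket's plate, on its top, 17 mm over the worktop.
- band_mark (a point): Middle of the 20 mm long red band on the base beside the bracket. With a jar of this size held home the bracket's red index line stands within the band (9 mm either way along the holder's x), no nearer known: the end is found by feel.
- jar: White sample jar with blue screw lid, 59 mm high, body about 50 mm across (lid 53 mm), about 0.2 kg, standing on the base between jaw and vee, 4 to 10 mm short of home. Origin at the centre of its underside. The jaw may press it with 15 N at most; 5 to 9 N is right.
- clamp_knob: Black T-knob of the clamp, on a stud through the middle slot; turns about the vertical; origin on its axis. Clockwise from above tightens: it sinks 1.2 mm per radian, turns freely (0.05 N m) for 0.1 to 0.5 rad, then presses a spring washer on the bracket with about 30 N more per radian, up to a firm stop 1.05 to 1.45 rad from where it starts. It stays where it is left.
- knob_grip (a point): Middle of the T-knob's bar, on the turning axis; axes are the knob's. The bar runs along its y, 52 mm long, 10 mm thick (its x), 21 mm high, top 56 mm over the worktop; only a thin neck below it. Pinch it across its 10 mm from above.
- jar_red: Bystander: white sample jar with red lid, 49 mm across, 57 mm high, beside the holder. Origin at the centre of its underside.
- jar_spare: Bystander: white sample jar with white lid, 53 mm across, 59 mm high, beside the holder. Origin at the centre of its underside.
- weight: Bystander: brass knob weight, 24 mm across, 37 mm high, beside the holder. Origin at the centre of its underside.
There are look-alikes about, which are no part of the job. What is shaped like the jar but green is not meant.

How it is judged:
By the outcome, as a careful person would: the job done as asked, in the order asked, and still so for the second after the job is handed in, with the robot touching nothing.
It also fails if it takes over 64 s, if anything falls off the work surface, if the arm or the gripper's body presses on something with over 40 N, if the wrist force passes 120 N, or if a joint passes its speed limit or range.

## Working session

There is one attempt and no reset: what is moved stays moved. The work goes in short steps, Python scripts to look and compute and a tool call to move; the robot and the scene stay as the last step left them, time stands still between calls to the robot, and variables do not carry over. Pictures are saved under pics/ and viewed, at most 10 in all, crops included, and the job is handed in when it is done.

Besides the shell and the picture viewer there is one more tool, called after "Call:" by a JSON object that holds its "op" and its "data", one argument or row to a line. send_rows: Moves the arm, as the interface text tells. Its arguments: {"type":"object","properties":{"targets":{"type":"array"},"newtons":{"type":"number"}},"required":["targets"]}

```bash
mkdir -p pics
cat > h.py <<'E'
import numpy as np,cv2,json
from bench import bot
def snap(n,f):
    s=bot.get_state(); im=bot.get_image(n); cv2.imwrite(f'pics/{f}.png',im['color'][:,:,::-1])
    K=np.array(im['intrinsics'])
    if n=='wrist':
        from scipy.spatial.transform import Rotation as R
        q=s['orientation'];T=np.eye(4);T[:3,:3]=R.from_quat([q[1],q[2],q[3],q[0]]).as_matrix();T[:3,3]=s['ee_pos'];P=T@np.array(im['tool_from_camera'])
    else: P=np.array(im['pose'])
    np.savez(f'pics/{f}.npz',K=K,P=P); print({k:v for k,v in im.items() if k not in('color','intrinsics','pose','tool_from_camera')},K.tolist(),P.round(3).tolist())
def ray(f,u,v,z):
    d=np.load(f'pics/{f}.npz');K,P=d['K'],d['P']
    x=np.linalg.solve(K,[u,v,1.]);r=P[:3,:3]@[x[0],-x[1],-x[2]];o=P[:3,3]
    return o+r*(z-o[2])/r[2]
def proj(f,p):
    d=np.load(f'pics/{f}.npz');K,P=d['K'],d['P'];c=np.linalg.inv(P)@np.append(p,1);x=K@[c[0],-c[1],-c[2]];return x[:2]/x[2]
E
python3 -c "
from h import *
for n in('top','side','wrist'):snap(n,n+'0')
print(bot.get_state(),bot.nose_length)"
```

```text
{} [[595.2665807782357, 0.0, 321.8387665137023], [0.0, 595.2665807782357, 238.66836001745463], [0.0, 0.0, 1.0]] [[-0.004, 0.997, -0.077, 0.412], [-1.0, -0.004, 0.002, -0.24], [0.002, 0.077, 0.997, 1.139], [0.0, 0.0, 0.0, 1.0]]
{} [[483.4750445747972, 0.0, 317.4384477484645], [0.0, 483.4750445747972, 244.5443263015933], [0.0, 0.0, 1.0]] [[-0.999, 0.02, -0.032, 0.47], [-0.038, -0.446, 0.894, 0.539], [0.004, 0.895, 0.446, 0.443], [0.0, 0.0, 0.0, 1.0]]
{} [[424.33197861756304, 0.0, 323.33607500123685], [0.0, 424.33197861756304, 243.00267181200675], [0.0, 0.0, 1.0]] [[0.238, -0.936, -0.258, 0.08], [0.971, 0.23, 0.064, 0.624], [-0.001, -0.265, 0.964, 0.384], [0.0, 0.0, 0.0, 1.0]]
{'time_s': 0.15, 'joint_positions': array([-1.43262677,  0.43507922,  0.02497776,  1.57387169, -0.01162834,
        1.13400528, -0.07506496]), 'joint_vel': array([-0.00061299, -0.00285028, -0.00081306, -0.00085224, -0.00012381,
        0.00025119, -0.00018286]), 'joint_efforts': array([ 1.24035305e-03, -6.68267083e+01,  9.85295735e-01, -3.14696610e+01,
       -6.06605737e-02,  3.94154422e-02,  1.09895598e-04]), 'ee_pos': array([0.14899111, 0.60666652, 0.29162146]), 'orientation': array([-2.94991847e-05,  1.20118385e-01,  9.92759388e-01, -6.08465006e-04]), 'wrist_force': array([-0.2789148 , -0.5598621 ,  0.67581076]), 'torque': array([ 0.00493036,  0.06423164, -0.0115365 ]), 'gripper_force': 0.0, 'gripper_width': 0.09194515699189704} 0.0655
```

View pics/top0.png

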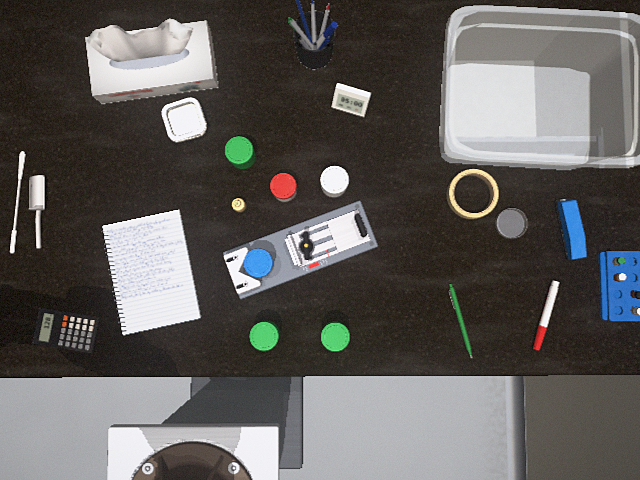

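View pics/side0.png

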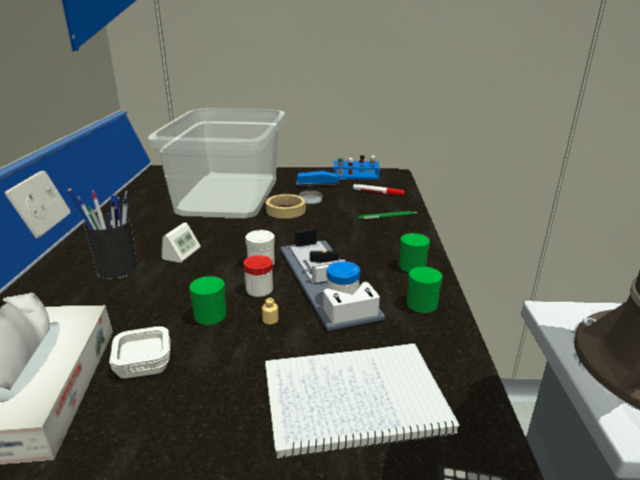

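The top view shows the holder from about (224,250) to (377,240), with the grip at (362,225), knob at (306,244), jar lid at (259,263) and vee at (240,272). I'll enlarge it.

```bash
python3 -c "
import cv2
a=cv2.imread('pics/top0.png')[190:310,220:380];cv2.imwrite('pics/c1.png',cv2.resize(a,None,fx=5,fy=5,interpolation=cv2.INTER_CUBIC))"
```

```text
(no output)
```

View pics/c1.png

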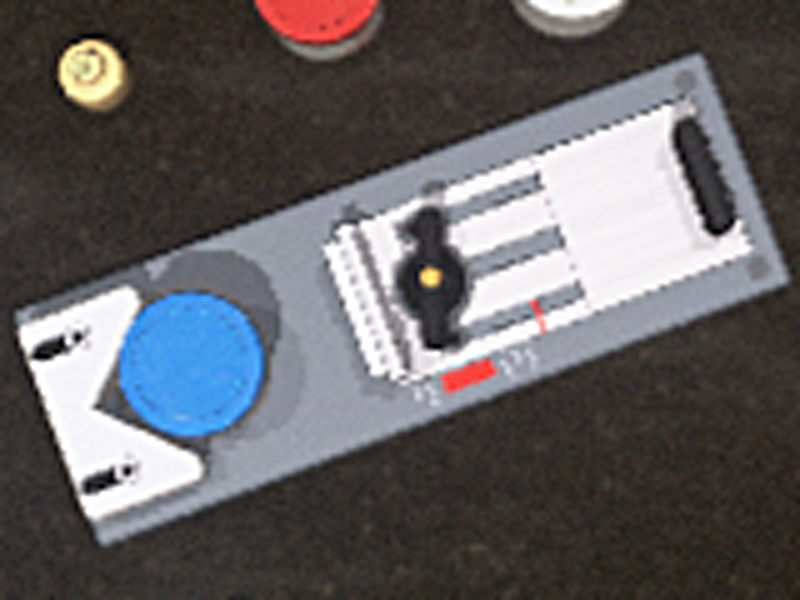

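The crop shows the base corners, grip top (705,175), knob bar ends (430,215) and (437,340) with its axis at (430,278), index (543,328), band (469,376), and lid centre (192,364).

```bash
cat > m.py <<'E'
from h import *
g=lambda u,v,z:ray('top0',220+u/5-.4,190+v/5-.4,z)
c=[g(u,v,.012) for u,v in((15,315),(700,55),(788,278),(103,545))]
ctr=np.mean(c,0);ax=(c[0]-c[1])+(c[3]-c[2]);ax/=np.linalg.norm(ax)
print('sizes',np.linalg.norm(c[0]-c[1]),np.linalg.norm(c[1]-c[2]),'ctr',ctr,'ax',ax,np.arctan2(ax[1],ax[0]))
lat=np.array([-ax[1],ax[0],0])
for n,(u,v,z) in dict(grip=(705,175,.051),ga=(685,120,.051),gb=(725,232,.051),knob=(430,278,.056),ka=(430,215,.056),kb=(437,340,.056),idx=(543,328,.017),band=(469,376,.012),lid=(192,364,.071),red=(318,0,.057),white=(570,-45,.059),wt=(92,72,.037)).items():
    p=g(u,v,z);print(n,p.round(4),'holder',(1e3*(p-ctr)@ax).round(1),(1e3*(p-ctr)@lat).round(1))
ka,kb=g(430,215,.056),g(437,340,.056);print('bar ang',np.arctan2(*(kb-ka)[[1,0]]))
E
python3 m.py
```

```text
sizes 0.27836839054650137 0.09142688774271919 ctr [ 0.47897867 -0.20196968  0.012     ] ax [-0.35643192  0.9343213   0.        ] 1.9352425244102154
grip [ 0.5213 -0.3144  0.051 ] holder -120.1 0.5
ga [ 0.5416 -0.3072  0.051 ] holder -120.7 -21.0
gb [ 0.5003 -0.3215  0.051 ] holder -119.3 22.7
knob [ 0.4834 -0.2135  0.056 ] holder -12.3 -0.1
ka [ 0.5065 -0.2135  0.056 ] holder -20.6 -21.6
kb [ 0.4608 -0.216   0.056 ] holder -6.6 22.0
idx [ 0.4669 -0.2551  0.017 ] holder -45.3 30.2
band [ 0.4491 -0.2271  0.012 ] holder -12.8 36.8
lid [ 0.4518 -0.1284  0.071 ] holder 78.4 -0.9
red [ 0.5857 -0.1726  0.057 ] holder -10.6 -110.2
white [ 0.6017 -0.2651  0.059 ] holder -102.7 -92.2
wt [ 0.5621 -0.0871  0.037 ] holder 77.7 -118.6
bar ang -3.087566128702779
```

Call:
{"op": "send_rows", "data": {
  "targets": [
    [0,0,0,-0.12,0.4],
    [0,0,0,-0.12,0.4],
    [0,0,0,-0.12,0.4],
    [0,0,0,-0.12,0.4],
    [0,0,0,-0.125,0.4]
  ],
  "newtons": 20
}}

```text
time_s: 0.65
ee_pos: [0.149, 0.6068, 0.2919]
orientation: [-0.0, -0.184, 0.983, -0.0]
wrist_force: [0.0, 0.2, -0.3]
gripper_width: 0.0577
gripper_force: 0.0
```

Call:
{"op": "send_rows", "data": {
  "targets": [
    [-1,-41,0,0,0.65],
    [-1,-41,0,0,0.65],
    [-1,-41,0,0,0.65],
    [-1,-41,0,0,0.65],
    [-1,-41,0,0,0.65]
  ]
}}

```text
time_s: 1.15
ee_pos: [0.2272, 0.4154, 0.292]
orientation: [-0.0, -0.181, 0.983, -0.0]
wrist_force: [0.9, -0.3, -0.5]
gripper_width: 0.0323
gripper_force: 0.0
```

Call:
{"op": "send_rows", "data": {
  "targets": [
    [-1,-41,0,0,0.65],
    [-1,-41,0,0,0.65],
    [-1,-41,0,0,0.65],
    [-1,-41,0,0,0.65],
    [-1,-41,0,0,0.65]
  ]
}}

```text
time_s: 1.65
ee_pos: [0.3047, 0.2257, 0.2923]
orientation: [0.0, -0.181, 0.983, 0.0]
wrist_force: [0.5, 0.2, -0.7]
gripper_width: 0.0321
gripper_force: 0.0
```

Call:
{"op": "send_rows", "data": {
  "targets": [
    [-1,-41,0,0,0.65],
    [-1,-41,0,0,0.65],
    [-1,-41,0,0,0.65],
    [-1,-41,0,0,0.65],
    [-1,-41,0,0,0.65]
  ]
}}

```text
time_s: 2.15
ee_pos: [0.3823, 0.0359, 0.2924]
orientation: [0.0, -0.181, 0.983, 0.0]
wrist_force: [0.8, 0.3, 0.7]
gripper_width: 0.0324
gripper_force: 0.0
```

Call:
{"op": "send_rows", "data": {
  "targets": [
    [0,-41,10,0,0.65],
    [0,-41,20,0,0.65],
    [0,-41,20,0,0.65],
    [0,-41,20,0,0.65],
    [0,0,20,0,0.65]
  ]
}}

```text
time_s: 2.65
ee_pos: [0.4419, -0.1208, 0.2018]
orientation: [0.001, -0.178, 0.984, -0.002]
wrist_force: [-0.7, 1.0, 0.3]
gripper_width: 0.0324
gripper_force: 0.0
```

```bash
cat >> h.py <<'E'
from scipy.spatial.transform import Rotation as R
def rel(p,yaw=None):
    s=bot.get_state();q=s['orientation'];M=R.from_quat([q[1],q[2],q[3],q[0]]).as_matrix()
    a=np.arctan2(M[1,1],M[0,1]);print('t',s['time_s'],'pos',s['ee_pos'].round(4),'yaw',a.round(4),'tilt',M[:,2].round(3),'w',s['gripper_width'])
    print('shift mm',(1e3*M.T@(np.array(p)-s['ee_pos'])).round(1),'' if yaw is None else 'twist %.3f'%-((yaw-a+np.pi/2)%np.pi-np.pi/2))
E
python3 -c "
from h import *
rel([.5213,-.3144,.088],1.9352);snap('wrist','w1')"
```

```text
t 2.65 pos [ 0.4419 -0.1208  0.2018] yaw 1.9289 tilt [ 0.002 -0.003 -1.   ] w 0.03238872992174214
shift mm [  -6.4 -208.7  114.6] twist -0.006
{} [[424.33197861756304, 0.0, 323.33607500123685], [0.0, 424.33197861756304, 243.00267181200675], [0.0, 0.0, 1.0]] [[-0.351, -0.902, -0.251, 0.375], [0.936, -0.339, -0.091, -0.145], [-0.003, -0.267, 0.964, 0.294], [0.0, 0.0, 0.0, 1.0]]
```

View pics/w1.png

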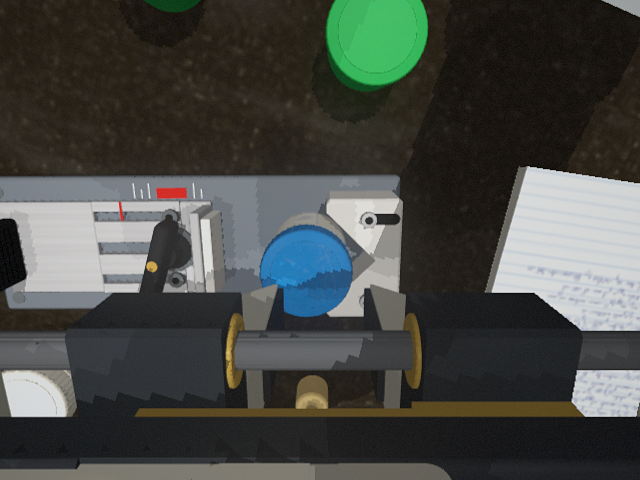

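The wrist view shows the jar lid (306,270), the band (172,193), the index (121,212), the knob dot (152,267) and the edge of the grip on the left. The next move goes over the grip.

Call:
{"op": "send_rows", "data": {
  "targets": [
    [-1,-42,0,-0.006,0.65],
    [-1,-42,0,0,0.65],
    [-1,-42,0,0,0.65],
    [-1,-42,0,0,0.65],
    [-2,-41,0,0,0.65]
  ]
}}

```text
time_s: 3.2
ee_pos: [0.5221, -0.309, 0.2026]
orientation: [0.0, -0.185, 0.983, 0.0]
wrist_force: [-0.0, 1.1, 0.8]
gripper_width: 0.0318
gripper_force: 0.0
```

Call:
{"op": "send_rows", "data": {
  "targets": [
    [0,0,0,0,0.65],
    [0,0,0,0,0.65]
  ]
}}

```text
time_s: 3.4
ee_pos: [0.5214, -0.3084, 0.2022]
orientation: [-0.0, -0.184, 0.983, 0.0]
wrist_force: [0.1, 1.4, 0.0]
gripper_width: 0.032
gripper_force: 0.0
```

```bash
python3 -c "
from h import *
for n,u,v,z in(('knob',152,267,.056),('band',172,193,.012),('idx',121,203,.017)):print(n,ray('w1',u,v,z).round(4))
rel([.5213,-.3144,.088],1.9352);snap('wrist','w2')"
```

```text
knob [ 0.4862 -0.2127  0.056 ]
band [ 0.4513 -0.2256  0.012 ]
idx [ 0.4682 -0.254   0.017 ]
t 3.4 pos [ 0.5214 -0.3084  0.2022] yaw 1.9401 tilt [-0.001  0.    -1.   ] w 0.03197243999177459
shift mm [  2.2  -5.7 114.2] twist 0.005
{} [[424.33197861756304, 0.0, 323.33607500123685], [0.0, 424.33197861756304, 243.00267181200675], [0.0, 0.0, 1.0]] [[-0.361, -0.899, -0.247, 0.455], [0.932, -0.348, -0.097, -0.334], [0.002, -0.265, 0.964, 0.295], [0.0, 0.0, 0.0, 1.0]]
```

View pics/w2.png

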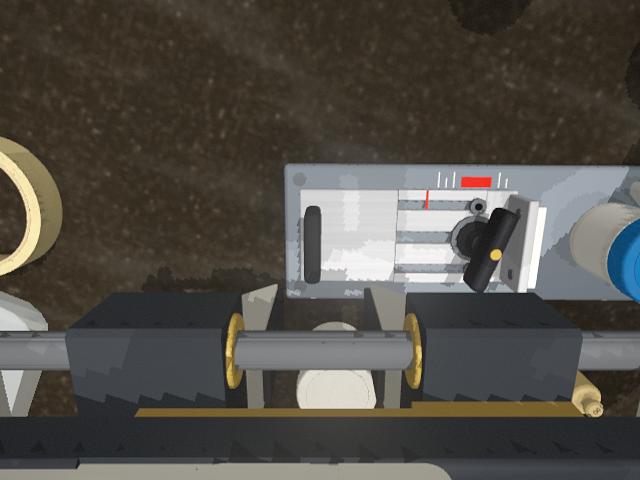

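The grip top spans about (313,207) to (313,283), and the knob bar runs (505,212) to (478,288) with its dot at (496,255). The spare white jar is well to the side.

```bash
python3 -c "
from h import *
a,b=ray('w2',313,208,.051),ray('w2',313,283,.051);print('grip',a.round(4),b.round(4),(a+b)/2, proj('w2',[.5213,-.3144,.051]))
d=ray('w2',496,255,.056);e,f=ray('w2',505,212,.056),ray('w2',478,288,.056);print('knob',d,(e+f)/2,e,f,np.arctan2(*(f-e)[[1,0]]))
print(ray('w2',476,182,.012),ray('w2',427,208,.017))
c=[ray('w2',*x,.012) for x in((287,164),(287,297))];print(c)
rel((a+b)/2+[0,0,.037],1.9352)"
```

```text
grip [ 0.4996 -0.3227  0.051 ] [ 0.5431 -0.3062  0.051 ] [ 0.52135915 -0.31440534  0.051     ] [313.04359061 246.32727669]
knob [ 0.48607845 -0.21259142  0.056     ] [ 0.48487752 -0.21638665  0.056     ] [ 0.46125064 -0.21966207  0.056     ] [ 0.50850439 -0.21311123  0.056     ] 0.13775314206597664
[ 0.45132391 -0.22603857  0.012     ] [ 0.47858804 -0.25053694  0.017     ]
[array([ 0.48557383, -0.34718607,  0.012     ]), array([ 0.57389821, -0.31526084,  0.012     ])]
t 3.45 pos [ 0.5213 -0.3072  0.2021] yaw 1.9415 tilt [-0.001  0.001 -1.   ] w 0.032049709492758455
shift mm [  2.5  -6.9 114.1] twist 0.006
```

Call:
{"op": "send_rows", "data": {
  "targets": [
    [1,-3,25,0.006,0.65],
    [1,-3,25,0,0.65],
    [0,0,25,0,0.65],
    [0,0,0,0,0.65],
    [0,0,0,0,0.65]
  ]
}}

```text
time_s: 3.95
ee_pos: [0.5218, -0.3133, 0.1277]
orientation: [-0.0, -0.182, 0.983, 0.001]
wrist_force: [0.3, -0.4, 0.3]
gripper_width: 0.0323
gripper_force: 0.0
```

```bash
python3 -c "
from h import *
for i in range(3): rel([.52136,-.3144,.088],1.934)"
```

```text
t 3.95 pos [ 0.5218 -0.3133  0.1277] yaw 1.9363 tilt [-0.001  0.001 -1.   ] w 0.03225950920526319
shift mm [ 0.8 -0.9 39.7] twist 0.002
t 3.95 pos [ 0.5218 -0.3133  0.1277] yaw 1.9363 tilt [-0.001  0.001 -1.   ] w 0.03225950920526319
shift mm [ 0.8 -0.9 39.7] twist 0.002
t 3.95 pos [ 0.5218 -0.3133  0.1277] yaw 1.9363 tilt [-0.001  0.001 -1.   ] w 0.03225950920526319
shift mm [ 0.8 -0.9 39.7] twist 0.002
```

Call:
{"op": "send_rows", "data": {
  "targets": [
    [0.8,-0.9,20,0,0.65],
    [0,0,15,0,0.65],
    [0,0,4.5,0,0.65],
    [0,0,0,0,0.65],
    [0,0,0,0,0.65]
  ]
}}

```text
time_s: 4.45
ee_pos: [0.5217, -0.3159, 0.0884]
orientation: [0.0, -0.181, 0.983, -0.0]
wrist_force: [-0.5, -0.2, -0.1]
gripper_width: 0.032
gripper_force: 0.0
```

Call:
{"op": "send_rows", "data": {
  "targets": [
    [0,0,0,0,0.8],
    [0,0,0,0,0.85],
    [0,0,0,0,1],
    [0,0,0,0,1],
    [0,0,0,0,1]
  ],
  "newtons": 25
}}

```text
time_s: 4.95
ee_pos: [0.5215, -0.3159, 0.088]
orientation: [0.0, -0.181, 0.983, -0.0]
wrist_force: [-1.1, 1.2, 3.1]
gripper_width: 0.0098
gripper_force: 25.0
```

Call:
{"op": "send_rows", "data": {
  "targets": [
    [0,0,0,0,1],
    [0,0,0,0,1],
    [0,0,0,0,1]
  ]
}}

```text
time_s: 5.25
ee_pos: [0.5215, -0.3158, 0.088]
orientation: [0.0, -0.181, 0.983, -0.0]
wrist_force: [-0.8, 0.4, 5.2]
gripper_width: 0.0098
gripper_force: 25.0
```

Call:
{"op": "send_rows", "data": {
  "targets": [
    [0,1,-0.2,0,1],
    [0,3,0,0,1],
    [0,4,0,0,1],
    [0,4,0,0,1],
    [0,4,0,0,1]
  ]
}}

```text
time_s: 5.75
ee_pos: [0.5163, -0.3026, 0.0881]
orientation: [0.001, -0.181, 0.984, -0.002]
wrist_force: [4.6, -5.8, -3.6]
gripper_width: 0.01
gripper_force: 25.0
```

Call:
{"op": "send_rows", "data": {
  "targets": [
    [0,3,0,0,1],
    [0,1,0,0,1],
    [0,1,0,0,1],
    [0,1,0,0,1],
    [0,1,0,0,1]
  ]
}}

```text
time_s: 6.25
ee_pos: [0.5139, -0.2961, 0.0881]
orientation: [0.001, -0.181, 0.984, -0.002]
wrist_force: [2.9, -6.0, -2.7]
gripper_width: 0.0101
gripper_force: 25.0
```

```bash
cat >> h.py <<'E'
AX=np.array([-.3564,.9343,0])
def f():
    s=bot.get_state();print('t',s['time_s'],'push',(-s['wrist_force']@AX).round(2),'F',s['wrist_force'].round(2),'x',(1e3*(s['ee_pos']-[.5215,-.3158,0])@AX).round(2),'z',s['ee_pos'][2].round(4),'w',s['gripper_width'].round(4))
E
python3 -c "
from h import *
f()"
```

```text
Traceback (most recent call last):
  File "h.py", line 24, in f
    s=bot.get_state();print('t',s['time_s'],'push',(-s['wrist_force']@AX).round(2),'F',s['wrist_force'].round(2),'x',(1e3*(s['ee_pos']-[.5215,-.3158,0])@AX).round(2),'z',s['ee_pos'][2].round(4),'w',s['gripper_width'].round(4))
                                                                                                                                                                                                      ^^^^^^^^^^^^^^^^^^^^^^^^
AttributeError: 'float' object has no attribute 'round'
```

Call:
{"op": "send_rows", "data": {
  "targets": [
    [0,1.5,0,0,1],
    [0,1.5,0,0,1],
    [0,1,0,0,1],
    [0,1,0,0,1],
    [0,1,0,0,1]
  ]
}}

```text
time_s: 6.75
ee_pos: [0.5118, -0.2904, 0.088]
orientation: [0.001, -0.181, 0.984, -0.002]
wrist_force: [4.3, -6.4, -2.4]
gripper_width: 0.0099
gripper_force: 25.0
```

```bash
sed -i "s/s\['gripper_width'\].round(4)/round(s['gripper_width'],4)/" h.py; python3 -c "
from h import *
f()"
```

```text
t 6.75 push 7.5 F [ 4.26 -6.41 -2.43] x 27.19 z 0.088 w 0.0099
```

Call:
{"op": "send_rows", "data": {
  "targets": [
    [0,1,0,0,1],
    [0,0.8,0,0,1],
    [0,0.7,0,0,1]
  ]
}}

```text
time_s: 7.05
ee_pos: [0.5109, -0.2881, 0.0881]
orientation: [0.001, -0.181, 0.984, -0.002]
wrist_force: [4.3, -5.7, -3.1]
gripper_width: 0.0101
gripper_force: 25.0
```

Call:
{"op": "send_rows", "data": {
  "targets": [
    [0,0.7,0,0,1],
    [0,0.7,0,0,1],
    [0,0.6,0,0,1]
  ]
}}

```text
time_s: 7.35
ee_pos: [0.5102, -0.2862, 0.0881]
orientation: [0.001, -0.181, 0.984, -0.002]
wrist_force: [4.7, -6.0, -3.2]
gripper_width: 0.0095
gripper_force: 25.0
```

Call:
{"op": "send_rows", "data": {
  "targets": [
    [0,0.7,0,0,1],
    [0,0.7,0,0,1],
    [0,0.6,0,0,1]
  ]
}}

```text
time_s: 7.65
ee_pos: [0.5095, -0.2844, 0.0881]
orientation: [0.001, -0.181, 0.984, -0.002]
wrist_force: [3.5, -5.4, -2.1]
gripper_width: 0.01
gripper_force: 25.0
```

Call:
{"op": "send_rows", "data": {
  "targets": [
    [0,0.5,0,0,1],
    [0,0.5,0,0,1]
  ]
}}

```text
time_s: 7.85
ee_pos: [0.5091, -0.2835, 0.0881]
orientation: [0.001, -0.181, 0.984, -0.002]
wrist_force: [4.6, -7.5, -3.3]
gripper_width: 0.01
gripper_force: 25.0
```

Call:
{"op": "send_rows", "data": {
  "targets": [
    [0,0.5,0,0,1],
    [0,0.5,0,0,1]
  ]
}}

```text
time_s: 8.05
ee_pos: [0.5089, -0.2829, 0.0881]
orientation: [0.001, -0.181, 0.984, -0.002]
wrist_force: [4.7, -7.7, -4.9]
gripper_width: 0.0097
gripper_force: 25.0
```

Call:
{"op": "send_rows", "data": {
  "targets": [
    [0,0.5,0,0,1],
    [0,0.5,0,0,1]
  ]
}}

```text
time_s: 8.25
ee_pos: [0.5085, -0.2819, 0.0881]
orientation: [0.001, -0.181, 0.984, -0.002]
wrist_force: [4.8, -6.5, -3.9]
gripper_width: 0.0098
gripper_force: 25.0
```

Call:
{"op": "send_rows", "data": {
  "targets": [
    [0,0.5,0,0,1],
    [0,0.5,0,0,1]
  ]
}}

```text
time_s: 8.45
ee_pos: [0.5082, -0.281, 0.0881]
orientation: [0.001, -0.181, 0.984, -0.002]
wrist_force: [5.2, -7.0, -4.5]
gripper_width: 0.0097
gripper_force: 25.0
```

Call:
{"op": "send_rows", "data": {
  "targets": [
    [0,0.5,0,0,1],
    [0,0.5,0,0,1]
  ]
}}

```text
time_s: 8.65
ee_pos: [0.5078, -0.2801, 0.0881]
orientation: [0.001, -0.181, 0.984, -0.002]
wrist_force: [5.3, -6.8, -5.0]
gripper_width: 0.0095
gripper_force: 25.0
```

Call:
{"op": "send_rows", "data": {
  "targets": [
    [0,0.5,0,0,1],
    [0,0.5,0,0,1]
  ]
}}

```text
time_s: 8.85
ee_pos: [0.5075, -0.2791, 0.0881]
orientation: [0.001, -0.181, 0.984, -0.002]
wrist_force: [4.6, -6.8, -4.7]
gripper_width: 0.0101
gripper_force: 25.0
```

Call:
{"op": "send_rows", "data": {
  "targets": [
    [0,0.4,0,0,1],
    [0,0.4,0,0,1]
  ]
}}

```text
time_s: 9.05
ee_pos: [0.5072, -0.2784, 0.0881]
orientation: [0.001, -0.181, 0.984, -0.002]
wrist_force: [4.2, -7.1, -5.2]
gripper_width: 0.0097
gripper_force: 25.0
```

Call:
{"op": "send_rows", "data": {
  "targets": [
    [0,0.4,0,0,1],
    [0,0.4,0,0,1]
  ]
}}

```text
time_s: 9.25
ee_pos: [0.5071, -0.2781, 0.0881]
orientation: [0.001, -0.18, 0.984, -0.002]
wrist_force: [5.1, -10.0, -7.5]
gripper_width: 0.0099
gripper_force: 25.0
```

Call:
{"op": "send_rows", "data": {
  "targets": [
    [0,0.4,0,0,1],
    [0,0.4,0,0,1]
  ]
}}

```text
time_s: 9.45
ee_pos: [0.5069, -0.2776, 0.0881]
orientation: [0.001, -0.18, 0.984, -0.003]
wrist_force: [6.2, -10.3, -6.8]
gripper_width: 0.0099
gripper_force: 25.0
```

Call:
{"op": "send_rows", "data": {
  "targets": [
    [0,0,0,0,1]
  ]
}}

```text
time_s: 9.55
ee_pos: [0.5068, -0.2774, 0.0881]
orientation: [0.001, -0.18, 0.984, -0.002]
wrist_force: [5.8, -9.5, -5.7]
gripper_width: 0.0099
gripper_force: 25.0
```

Call:
{"op": "send_rows", "data": {
  "targets": [
    [0,0.3,0,0,1],
    [0,0,0,0,1]
  ]
}}

```text
time_s: 9.75
ee_pos: [0.5067, -0.2771, 0.0881]
orientation: [0.001, -0.18, 0.984, -0.002]
wrist_force: [5.4, -9.0, -5.7]
gripper_width: 0.0101
gripper_force: 25.0
```

```bash
python3 -c "
from h import *
f()"
```

```text
t 9.75 push 10.32 F [ 5.42 -8.98 -5.69] x 41.44 z 0.0881 w 0.0101
```

Call:
{"op": "send_rows", "data": {
  "targets": [
    [0,0.4,0,0,1],
    [0,0.3,0,0,1]
  ]
}}

```text
time_s: 9.95
ee_pos: [0.5066, -0.277, 0.0881]
orientation: [0.001, -0.18, 0.984, -0.003]
wrist_force: [6.4, -10.7, -9.5]
gripper_width: 0.0101
gripper_force: 25.0
```

Call:
{"op": "send_rows", "data": {
  "targets": [
    [0,0.3,0,0,1],
    [0,0,0,0,1]
  ]
}}

```text
time_s: 10.15
ee_pos: [0.5067, -0.2769, 0.0882]
orientation: [0.001, -0.18, 0.984, -0.003]
wrist_force: [6.0, -11.9, -8.9]
gripper_width: 0.01
gripper_force: 25.0
```

```bash
python3 -c "
from h import *
f()"
```

```text
t 10.15 push 13.3 F [  6.04 -11.93  -8.94] x 41.6 z 0.0882 w 0.01
```

Call:
{"op": "send_rows", "data": {
  "targets": [
    [0,0.1,0,0,1],
    [0,0,0,0,1]
  ]
}}

```text
time_s: 10.35
ee_pos: [0.5066, -0.2769, 0.0882]
orientation: [0.001, -0.18, 0.984, -0.003]
wrist_force: [6.3, -11.4, -9.8]
gripper_width: 0.0099
gripper_force: 25.0
```

Call:
{"op": "send_rows", "data": {
  "targets": [
    [0,0,0,0,1]
  ]
}}

```text
time_s: 10.45
ee_pos: [0.5066, -0.2769, 0.0881]
orientation: [0.001, -0.18, 0.984, -0.003]
wrist_force: [6.5, -11.7, -8.9]
gripper_width: 0.0102
gripper_force: 25.0
```

Call:
{"op": "send_rows", "data": {
  "targets": [
    [0,0,0,0,1]
  ]
}}

```text
time_s: 10.55
ee_pos: [0.5066, -0.2769, 0.0882]
orientation: [0.001, -0.18, 0.984, -0.003]
wrist_force: [7.2, -11.7, -8.8]
gripper_width: 0.0101
gripper_force: 25.0
```

```bash
python3 -c "
from h import *
f()"
```

```text
t 10.55 push 13.52 F [  7.18 -11.73  -8.84] x 41.64 z 0.0882 w 0.0101
```

Call:
{"op": "send_rows", "data": {
  "targets": [
    [0,0,0,0,0.8],
    [0,-1,0,0,0.7],
    [0,-2,0,0,0.65],
    [0,0,0,0,0.65]
  ]
}}

```text
time_s: 10.95
ee_pos: [0.5061, -0.2763, 0.0878]
orientation: [-0.0, -0.181, 0.983, 0.0]
wrist_force: [-1.0, -0.3, -0.2]
gripper_width: 0.0315
gripper_force: 0.0
```

Call:
{"op": "send_rows", "data": {
  "targets": [
    [0,0,-10,0,0.65],
    [0,0,-30,0,0.65],
    [0,0,-40,0,0.65],
    [0,0,-35,0,0.65],
    [0,0,0,0,0.65]
  ]
}}

```text
time_s: 11.45
ee_pos: [0.5082, -0.2777, 0.2083]
orientation: [0.003, -0.181, 0.983, -0.002]
wrist_force: [0.3, -0.7, 0.4]
gripper_width: 0.032
gripper_force: 0.0
```

```bash
python3 -c "
from h import *
f();rel([.486,-.2127,.0915],1.62);snap('wrist','w3')"
```

```text
t 11.45 push 0.76 F [ 0.26 -0.72  0.37] x 40.34 z 0.2083 w 0.032
t 11.45 pos [ 0.5082 -0.2777  0.2083] yaw 1.9346 tilt [ 0.008 -0.003 -1.   ] w 0.03198933147581264
shift mm [ -1.7  69.3 116.4] twist 0.315
{} [[424.33197861756304, 0.0, 323.33607500123685], [0.0, 424.33197861756304, 243.00267181200675], [0.0, 0.0, 1.0]] [[-0.356, -0.899, -0.255, 0.441], [0.934, -0.344, -0.092, -0.303], [-0.005, -0.272, 0.962, 0.3], [0.0, 0.0, 0.0, 1.0]]
```

View pics/w3.png

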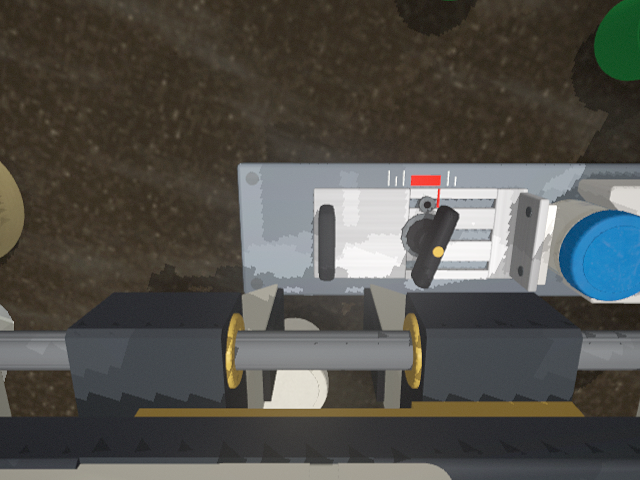

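The index at (438,190) now stands inside the band's right end (411–440). The jaw bears on the jar, and the knob bar runs (450,208) to (424,285) with its dot at (438,252).

```bash
python3 -c "
from h import *
d=ray('w3',438,252,.056);e,f_=ray('w3',450,208,.056),ray('w3',424,285,.056);print('knob',d,(e+f_)/2,e,f_)
a=np.arctan2(*(f_-e)[[1,0]]);print(a,np.linalg.norm(f_-e));print(proj('w3',[.486,-.2127,.056]))
# segment dark pixels in bar from w3 & top0 for the angle
im=cv2.imread('pics/w3.png');m=(im.max(2)<60).astype('uint8')[195:290,410:470]
c=max(cv2.findContours(m,0,1)[0],key=cv2.contourArea);print(cv2.minAreaRect(c))
rel([.486,-.2127,.0915],a+np.pi/2)"
```

```text
knob [ 0.4861851  -0.21278937  0.056     ] [ 0.48390762 -0.21473311  0.056     ] [ 0.45931336 -0.21765152  0.056     ] [ 0.50850188 -0.2118147   0.056     ]
0.11810992190692117 0.049533609266541614
[438.26634488 251.77551413]
((31.378379821777344, 28.770267486572266), (24.52825164794922, 36.15301513671875), 35.53767776489258)
t 11.5 pos [ 0.5074 -0.2769  0.2059] yaw 1.9351 tilt [ 0.005 -0.002 -1.   ] w 0.032145200751097135
shift mm [ -2.4  67.9 114.2] twist 0.246
```

Call:
{"op": "send_rows", "data": {
  "targets": [
    [-2,34,20,0,0.65],
    [0,33,20,0,0.65],
    [0,0,10,0.125,0.65],
    [0,0,0,0.13,0.65],
    [0,0,0,0,0.65]
  ]
}}

```text
time_s: 12.0
ee_pos: [0.4835, -0.2122, 0.1519]
orientation: [-0.001, -0.054, 0.999, 0.0]
wrist_force: [-0.3, -0.2, 0.3]
gripper_width: 0.0318
gripper_force: 0.0
```

Call:
{"op": "send_rows", "data": {
  "targets": [
    [0,0,0,0,0.65],
    [0,0,0,0,0.65]
  ]
}}

```text
time_s: 12.2
ee_pos: [0.4843, -0.2131, 0.1529]
orientation: [0.0, -0.056, 0.998, -0.0]
wrist_force: [0.4, 0.2, -0.6]
gripper_width: 0.0321
gripper_force: 0.0
```

```bash
python3 -c "
from h import *
rel([.4855,-.2133,.0925],1.68);print(bot.get_state()['joint_positions'].round(2))"
```

```text
t 12.2 pos [ 0.4843 -0.2131  0.1529] yaw 1.6827 tilt [ 0. -0. -1.] w 0.032084773946730864
shift mm [-1.2 -0.3 60.4] twist 0.003
[-0.04  0.48  0.49  1.99 -0.32  0.75  2.32]
```

Call:
{"op": "send_rows", "data": {
  "targets": [
    [-1,-0.3,25,0,0.65],
    [0,0,20,0,0.65],
    [0,0,10,0,0.65],
    [0,0,5,0,0.65],
    [0,0,0,0,0.65]
  ]
}}

```text
time_s: 12.7
ee_pos: [0.4852, -0.2134, 0.0928]
orientation: [-0.0, -0.055, 0.999, 0.0]
wrist_force: [-1.4, 0.3, 0.0]
gripper_width: 0.0321
gripper_force: 0.0
```

Call:
{"op": "send_rows", "data": {
  "targets": [
    [0,0,0,0,0.8],
    [0,0,0,0,0.85],
    [0,0,0,0,1],
    [0,0,0,0,1],
    [0,0,0,0,1]
  ],
  "newtons": 25
}}

```text
time_s: 13.2
ee_pos: [0.4857, -0.2136, 0.0934]
orientation: [0.001, -0.054, 0.999, -0.0]
wrist_force: [0.3, -2.4, 3.5]
gripper_width: 0.0153
gripper_force: 24.9
```

```bash
python3 -c "
from h import *
rel([.4855,-.2133,.0925],1.68);s=bot.get_state();print(s['wrist_force'],s['torque'])"
```

```text
t 13.2 pos [ 0.4857 -0.2136  0.0934] yaw 1.6798 tilt [ 0.001 -0.001 -1.   ] w 0.01527578349711746
shift mm [0.2 0.3 0.9] twist -0.000
[ 0.29885696 -2.44000958  3.46532053] [-0.35635687 -0.07598329  0.01528902]
```

Call:
{"op": "send_rows", "data": {
  "targets": [
    [0,0,0,0,1],
    [0,0,0,0,1]
  ]
}}

```text
time_s: 13.4
ee_pos: [0.4858, -0.2136, 0.0933]
orientation: [0.001, -0.054, 0.999, -0.0]
wrist_force: [0.1, -2.9, 6.8]
gripper_width: 0.0154
gripper_force: 25.1
```

```bash
python3 -c "
from h import *
rel([.4855,-.2133,.0925],1.68);s=bot.get_state();print(s['wrist_force'],s['torque']);snap('wrist','w4')
a=cv2.imread('pics/w4.png')[150:450,200:500];cv2.imwrite('pics/w4c.png',cv2.resize(a,None,fx=2,fy=2,interpolation=2))"
```

```text
t 13.4 pos [ 0.4858 -0.2136  0.0933] yaw 1.6797 tilt [ 0.001 -0.001 -1.   ] w 0.015366327720258135
shift mm [0.2 0.3 0.8] twist -0.000
[ 0.10854476 -2.91256324  6.81842553] [-0.39908788 -0.07607793 -0.04364128]
{} [[424.33197861756304, 0.0, 323.33607500123685], [0.0, 424.33197861756304, 243.00267181200675], [0.0, 0.0, 1.0]] [[-0.109, -0.958, -0.265, 0.415], [0.994, -0.105, -0.029, -0.221], [0.0, -0.267, 0.964, 0.186], [0.0, 0.0, 0.0, 1.0]]
```

View pics/w4c.png

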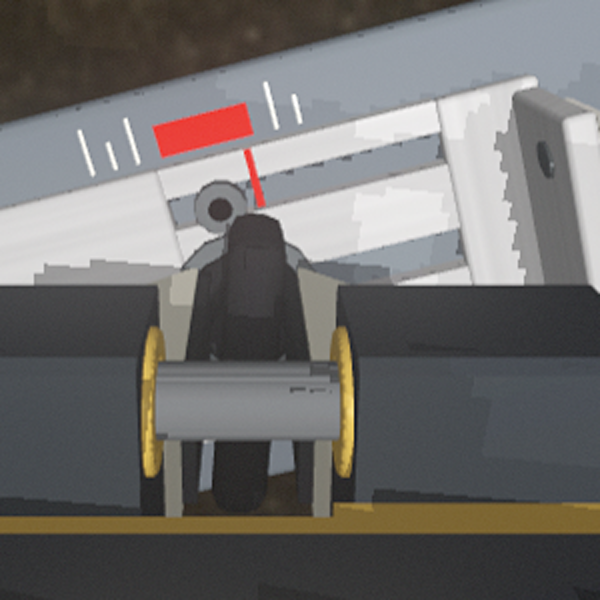

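The bar is aligned with the fingers, but they have closed on a wider (15 mm) part below it. I'll open, raise, and pinch again.

Call:
{"op": "send_rows", "data": {
  "targets": [
    [0,0,0,0,0.75],
    [0,0,0,0,0.7],
    [0,0,-4,0,0.7],
    [0,0,-3,0,0.7],
    [0,0,0,0,0.7]
  ]
}}

```text
time_s: 13.95
ee_pos: [0.4855, -0.2131, 0.1003]
orientation: [0.0, -0.055, 0.999, -0.0]
wrist_force: [-0.6, -0.2, -0.4]
gripper_width: 0.0274
gripper_force: 0.0
```

Call:
{"op": "send_rows", "data": {
  "targets": [
    [0,0,0,0,0.8],
    [0,0,0,0,0.85],
    [0,0,0,0,1],
    [0,0,0,0,1],
    [0,0,0,0,1]
  ],
  "newtons": 25
}}

```text
time_s: 14.45
ee_pos: [0.4853, -0.2136, 0.0999]
orientation: [0.0, -0.054, 0.999, -0.0]
wrist_force: [0.8, -2.3, -0.8]
gripper_width: 0.0116
gripper_force: 24.5
```

```bash
python3 -c "
from h import *
rel([.4855,-.2133,.1],1.68);s=bot.get_state();print(s['wrist_force'],s['torque'])"
```

```text
t 14.45 pos [ 0.4853 -0.2136  0.0999] yaw 1.6795 tilt [ 0.    -0.001 -1.   ] w 0.011578801325026054
shift mm [-0.2  0.3 -0.1] twist -0.000
[ 0.82513728 -2.25417199 -0.84747431] [-0.55152695 -0.0345085   0.06488921]
```

Call:
{"op": "send_rows", "data": {
  "targets": [
    [0,0,0,0,1],
    [0,0,0.1,0.1,1],
    [0,0,0.1,0.1,1],
    [0,0,0.1,0.1,1],
    [0,0,0.1,0.1,1]
  ],
  "newtons": 40
}}

```text
time_s: 14.95
ee_pos: [0.4853, -0.2136, 0.0999]
orientation: [0.0, 0.147, 0.989, -0.0]
wrist_force: [-2.0, -2.0, 6.1]
gripper_width: 0.0095
gripper_force: 87.1
```

```bash
cat >> h.py <<'E'
def k():
    s=bot.get_state();q=s['orientation'];M=R.from_quat([q[1],q[2],q[3],q[0]]).as_matrix()
    print('t',s['time_s'],'turned',(1.6795-np.arctan2(M[1,1],M[0,1])).round(4),'T',s['torque'].round(3),'F',s['wrist_force'].round(1),s['ee_pos'].round(4),'w',round(s['gripper_width'],4),'q7',s['joint_positions'][6].round(2))
E
python3 -c "
from h import *
k()"
```

```text
t 14.95 turned 0.4038 T [-0.556  0.538  0.084] F [-2.  -2.   6.1] [ 0.4853 -0.2136  0.0999] w 0.0095 q7 2.06
```

Call:
{"op": "send_rows", "data": {
  "targets": [
    [0,0,0.1,0.1,1],
    [0,0,0.1,0.1,1],
    [0,0,0.1,0.1,1],
    [0,0,0.1,0.1,1],
    [0,0,0,0,1]
  ]
}}

```text
time_s: 15.45
ee_pos: [0.4855, -0.2132, 0.0997]
orientation: [0.0, 0.34, 0.94, 0.0]
wrist_force: [-1.4, -0.2, 10.0]
gripper_width: 0.0099
gripper_force: 74.6
```

```bash
python3 -c "
from h import *
k()"
```

```text
t 15.45 turned 0.8029 T [-0.131  0.602  0.019] F [-1.4 -0.2 10. ] [ 0.4855 -0.2132  0.0997] w 0.0099 q7 1.77
```

Call:
{"op": "send_rows", "data": {
  "targets": [
    [0,0,0,0.1,1],
    [0,0,0,0.1,1],
    [0,0,0,0,1]
  ]
}}

```text
time_s: 15.75
ee_pos: [0.4855, -0.2132, 0.0997]
orientation: [0.0, 0.432, 0.902, 0.0]
wrist_force: [-2.4, -0.4, 10.0]
gripper_width: 0.0099
gripper_force: 72.8
```

```bash
python3 -c "
from h import *
k()"
```

```text
t 15.75 turned 1.0028 T [-0.077  0.553  0.065] F [-2.4 -0.4 10. ] [ 0.4855 -0.2132  0.0997] w 0.0099 q7 1.61
```

Call:
{"op": "send_rows", "data": {
  "targets": [
    [0,0,0,0.06,1],
    [0,0,0,0,1]
  ]
}}

```text
time_s: 15.95
ee_pos: [0.4855, -0.2131, 0.0997]
orientation: [0.0, 0.458, 0.889, 0.0]
wrist_force: [-2.0, -0.0, 9.7]
gripper_width: 0.0094
gripper_force: 72.0
```

```bash
python3 -c "
from h import *
k()"
```

```text
t 15.95 turned 1.061 T [-0.098  0.534  0.182] F [-2.  -0.   9.7] [ 0.4855 -0.2131  0.0997] w 0.0094 q7 1.57
```

Call:
{"op": "send_rows", "data": {
  "targets": [
    [0,0,0,0.05,1],
    [0,0,0,0,1]
  ]
}}

```text
time_s: 16.15
ee_pos: [0.4856, -0.2131, 0.0997]
orientation: [0.0, 0.48, 0.877, 0.0]
wrist_force: [-1.7, -0.1, 9.8]
gripper_width: 0.0099
gripper_force: 71.6
```

```bash
python3 -c "
from h import *
k()"
```

```text
t 16.15 turned 1.1107 T [-0.055  0.517  0.194] F [-1.7 -0.1  9.8] [ 0.4856 -0.2131  0.0997] w 0.0099 q7 1.53
```

Call:
{"op": "send_rows", "data": {
  "targets": [
    [0,0,0,0.05,1],
    [0,0,0,0,1]
  ]
}}

```text
time_s: 16.35
ee_pos: [0.4856, -0.2131, 0.0997]
orientation: [0.0, 0.502, 0.865, 0.0]
wrist_force: [-1.5, 0.3, 9.9]
gripper_width: 0.01
gripper_force: 71.6
```

```bash
python3 -c "
from h import *
k()"
```

```text
t 16.35 turned 1.1606 T [-0.078  0.421  0.22 ] F [-1.5  0.3  9.9] [ 0.4856 -0.2131  0.0997] w 0.01 q7 1.5
```

Call:
{"op": "send_rows", "data": {
  "targets": [
    [0,0,0,0.05,1],
    [0,0,0,0,1]
  ]
}}

```text
time_s: 16.55
ee_pos: [0.4856, -0.2131, 0.0996]
orientation: [0.0, 0.523, 0.852, 0.0]
wrist_force: [-1.6, 0.7, 8.4]
gripper_width: 0.0097
gripper_force: 71.5
```

```bash
python3 -c "
from h import *
k()"
```

```text
t 16.55 turned 1.2105 T [-0.105  0.45   0.236] F [-1.6  0.7  8.4] [ 0.4856 -0.2131  0.0996] w 0.0097 q7 1.46
```

Call:
{"op": "send_rows", "data": {
  "targets": [
    [0,0,0,0.05,1],
    [0,0,0,0,1]
  ]
}}

```text
time_s: 16.75
ee_pos: [0.4856, -0.2131, 0.0997]
orientation: [0.0, 0.544, 0.839, 0.0]
wrist_force: [-1.0, -1.0, 9.2]
gripper_width: 0.0103
gripper_force: 71.1
```

```bash
python3 -c "
from h import *
k()"
```

```text
t 16.75 turned 1.2597 T [-0.082  0.53   0.637] F [-1.  -1.   9.2] [ 0.4856 -0.2131  0.0997] w 0.0103 q7 1.42
```

Call:
{"op": "send_rows", "data": {
  "targets": [
    [0,0,0,0.05,1],
    [0,0,0,0,1]
  ]
}}

```text
time_s: 16.95
ee_pos: [0.4856, -0.2131, 0.0997]
orientation: [0.0, 0.565, 0.825, 0.0]
wrist_force: [-1.0, -0.1, 10.6]
gripper_width: 0.0101
gripper_force: 72.2
```

```bash
python3 -c "
from h import *
k()"
```

```text
t 16.95 turned 1.3091 T [0.003 0.604 1.032] F [-1.  -0.1 10.6] [ 0.4856 -0.2131  0.0997] w 0.0101 q7 1.38
```

Torque steps up sharply from 0.24 to 1.03 N m past 1.24 rad, so the knob is at its stop. Next I release and lift.

Call:
{"op": "send_rows", "data": {
  "targets": [
    [0,0,0,0,0.8],
    [0,0,0,0,0.7],
    [0,0,0,0,0.7]
  ]
}}

```text
time_s: 17.25
ee_pos: [0.4852, -0.2127, 0.099]
orientation: [-0.0, 0.565, 0.825, 0.0]
wrist_force: [0.1, -0.1, -0.7]
gripper_width: 0.0266
gripper_force: 0.0
```

Call:
{"op": "send_rows", "data": {
  "targets": [
    [0,0,-10,0,0.7],
    [0,0,-30,0,0.7],
    [0,0,-40,0,0.7],
    [0,0,-35,0,0.7],
    [0,0,0,0,0.7]
  ]
}}

```text
time_s: 17.75
ee_pos: [0.4867, -0.2146, 0.2185]
orientation: [0.003, 0.565, 0.825, 0.001]
wrist_force: [-0.1, 0.9, -0.2]
gripper_width: 0.0275
gripper_force: 0.0
```

Call:
{"op": "send_rows", "data": {
  "targets": [
    [0,-40,0,0,0.7],
    [0,-40,0,0,0.7],
    [0,0,0,0,0.7]
  ]
}}

```text
time_s: 18.05
ee_pos: [0.4056, -0.2436, 0.2141]
orientation: [-0.001, 0.568, 0.823, 0.0]
wrist_force: [0.1, 0.2, -0.5]
gripper_width: 0.0274
gripper_force: 0.0
```

```bash
python3 -c "
from h import *
k();snap('wrist','w5')"
```

```text
t 18.05 turned 1.3157 T [-0.087  0.007 -0.01 ] F [ 0.1  0.2 -0.5] [ 0.4056 -0.2436  0.2141] w 0.0274 q7 1.32
{} [[424.33197861756304, 0.0, 323.33607500123685], [0.0, 424.33197861756304, 243.00267181200675], [0.0, 0.0, 1.0]] [[0.934, -0.344, -0.093, 0.38], [0.356, 0.902, 0.246, -0.177], [-0.001, -0.263, 0.965, 0.307], [0.0, 0.0, 0.0, 1.0]]
```

View pics/w5.png

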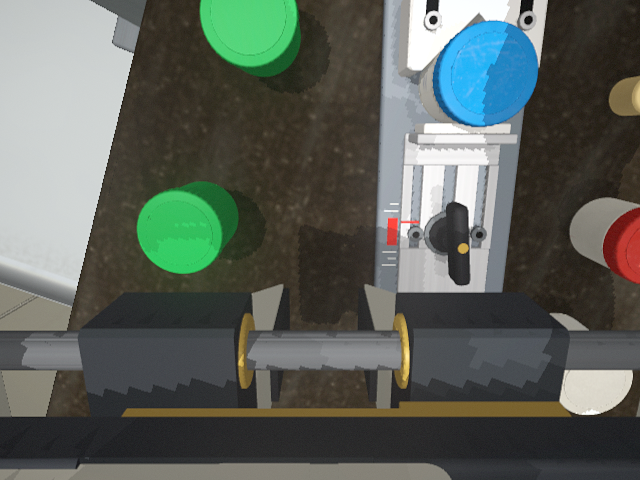

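The index stands in the band, the jar sits in the vee against the jaw, the knob bar has turned along the holder, and the bystanders haven't moved.

```bash
python3 -c "
from bench import bot
print(bot.job_done())"
```

```text
the job is handed in; nothing more can be done
None
```

I pushed the jar home with the jaw bearing on it at about 6 N, turned the clamp knob to its stop, left the bystanders where they stood, and handed the job in at about 18 s; the hand-in gave no verdict.

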